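# Spin the planting turntable and stop it on its mark

### The job

Give the planting turntable a spin for a look at the dish garden from all sides: with the outside of the fingers flick the disc's upright post so that the disc turns freely at a lively pace, and let it carry the post past the base's tongue at least once on its own. On a later pass, while it still turns, bring it to a halt by pressing a fingertip on the flat top of the disc so that the post stops in front of the tongue, then lift clear. Do not block or push the post into place, do not touch the flat of the disc while the post is far from the tongue, and leave the dish garden and everything else on the table alone.

Things in the scene. Friction and masses are not known exactly. Their poses are not given: they have to be found in the camera images.
- turntable: the fixed dark steel base (round foot 150 mm across), origin on the table under the disc's axis; it may stand turned. Its own +x points from the axis to the tongue: a square-ended dark steel block 40 mm wide on the base just outside the disc, 133 to 165 mm from the axis, its top level with the disc's top
- disc (a joint): rotation of the disc in rad, anticlockwise from above, counted on over many turns without limit: the post is at the tongue at 0 and at every whole turn; it starts on the far side from it, 2.2 to 4.1. It can be spun either way on an easy bearing (inertia about 0.006 kg m2): at 1 to 3 rad/s it loses half its speed in about 6 s, at 0.4 it runs on for about 12 s; it stays where it is left
- hub (a point): the middle of the disc, on its vertical axis, at the height of its flat top (50 mm above the table). The disc is plain brown wood, 250 mm across, 12 mm thick. Between dish garden and post its top is clear: the ring 50 to 104 mm from the axis can be pressed; a fingertip pressed there with a few newtons stops the disc almost at once
- post (a point): the foot, on the disc's flat top, of the one upright steel post, 16 mm thick, that stands 39 mm high on the disc, 112 mm from the axis; it goes round with the disc
- stop (a point): the place on the base's frame, 112 mm from the axis, where the foot of the post is when it stands exactly in front of the middle of the tongue
- dish: the small round glass dish garden, 90 mm across, glass 40 mm high and plants up to about 60 mm, standing loose in the middle of the disc and riding round with it; origin at the centre of its underside. Not to be touched
- clay_pot: bystander: an empty terracotta pot 76 mm across, 65 mm high; origin at the centre of its underside
- potted_plant: bystander: a grey pot 72 mm across, 60 mm high, with a succulent; origin at the centre of its underside
- watering_can: bystander: a round brass watering can 110 mm across, 155 mm high with its handle, its spout reaching 110 mm from its axis along its own +x; origin at the centre of its underside
- pebble_jar: bystander: a corked glass jar of pebbles 84 mm across, 100 mm high; origin at the centre of its underside
- scoop: bystander: a white scoop spoon lying on the table; origin under its middle
- brush: bystander: a brush with a wooden handle lying on the table; origin under its middle
- spray: bystander: an amber bottle 60 mm across, 130 mm high; origin at the centre of its underside

How it is judged:
By the outcome, as a careful person would: the job done as asked, in the order asked, and still so for the second after the job is handed in, with the robot touching nothing.
It also fails if it takes over 64 s, if anything falls off the work surface, if the arm or the gripper's body presses on something with over 40 N, if the wrist force passes 120 N, or if a joint passes its speed limit or range.

### The arm

A 6-joint arm with a two-finger parallel gripper is mounted at the origin on the work surface. World frame = base frame: x ahead of the robot, y to its left, z up, the work surface at z = 0. Lengths are in m, angles in rad, forces in N, time in s.
With the tool pointing down it reaches from about 0.35 to 0.85 m from the base axis. Payload 8.1 kg.
Tool frame: the origin (TCP) lies at the very end of the fingers, on their centre line; the grasp point (between the pads) lies robot.grip_point_offset behind it (robot.grip_point_offset is the distance from the TCP to the grasp point, in m); z points along the fingers, y is the line along which they close (so a half turn about z gives the same grasp; the last joint's range is limited). The gripper opens to 93 mm and grips with 3 to 60 N. Pads are 15 mm wide; open, the fingers measure 128 mm over their backs; the gripper's body (75 mm by 188 mm) begins 65 mm behind the grasp point.
Start: joints at [1.097, 0.13, 1.488, -0, 1.523, -0.085], TCP at [0.227, 0.555, 0.219] pointing down, gripper open.
Joint ranges: [-2.96, 2.96], [-0.89, 2.26], [0.02, 2.5], [-1.34, 4.48], [0, 2.73], [-2.66, 2.66]. Speed limits (rad/s): [2.39, 2.39, 2.79, 3.14, 3.14, 3.14].

### API

Orientations are given as a rotation vector (axis times angle).
In Python, from plant import robot, eyes gives the robot as it stands. The module is installed in compiled form; this text tells all that it offers.
- The arm moves only by the tool apply_moves, never from a script. Its argument "steps" is one flat list of numbers, 7 for each row, row after row: the shift along the tool's x, y, z in units of 30 mm (1.0 is 30 mm), then the turn, a rotation vector about the tool's x, y, z in units of 6 degrees (1.0 is 6 degrees), then the opening in per cent of the stroke, from 0 (shut) to 100 (fully open). In form: [dx, dy, dz, ax, ay, az, fingers, dx, dy, dz, ax, ay, az, fingers, ...]. A call has 1 to 12 rows; each row shifts and turns the commanded pose from where the row before left it, along the tool's axes as they then stand; what a row does not reach is not made up. A row lasts 1/12 s, in which the tool goes at most 41.7 mm and 7.16 degrees, less where a joint would pass 70% of its speed; a pose out of reach is approached as far as the arm can. A call is refused whole if a number of a shift passes 1 or a number of a turn 1, either way. A call with a gripper value outside its range is refused whole. The fingers move at their own pace and stop on an object; "grip_force" is the grip in N (left out, the last holds). Time passes only in rows, so rows that do not move let the fingers close. It gives the time, the measured TCP pose, the force, the opening and the grip force at its end, in the units of the state.
- robot.read_state(): the state, without advancing time (a new reading comes with each control period).
- eyes.read_camera(name): name is "scene" or "top" or "wrist"; returns the picture (400x640x3 uint8, red, green, blue); there is no depth.
- eyes.calibration(name): a dict with "K" (3x3 intrinsics, pixels), "R" (3x3) and "t" (3): a world point X has camera coordinates R X + t. Camera axes: x right, y down, z forward; pixel columns grow to the right and rows downward; lengths in m; the calibration is good to about 2 mm. The wrist camera is an equidistant fisheye: a pixel r from the principal point sees the ray r / f radians off the axis. A picture is of the moment at which its call begins: read the wrist's pose just before it. calibration takes no time and is no camera call; for the wrist camera it gives the pose at the moment of the call.
- robot.close_job(): hands the job in; it is judged then, once.
Trained networks look in the newest picture that a camera, given by its name, has taken for a name from the list of things; names that differ only in an ending like _2 or _b are one class to them, and where a whole thing is asked for, a point or a joint stands for the part that bears it (a point fixed in the world has none). Each returns a list of dicts, best first, with "conf" (0 to 1); they miss things now and then, are a little off and sometimes report something else, mostly with a low value. They report only what shows in the picture. A call takes as long as a camera call.
- eyes.search_frame(camera, thing): "rect" ([left, top, width, height] in pixels, round what is visible of it).
- eyes.place_of(camera, thing): "xy" ([column, row] in pixels: a listed point, or the origin of a listed thing).
The state is a dict: "t": time; "q": joint angles; "dq": joint speeds; "joint_torque": joint torques, N m; "tool_pos": TCP position; "orientation": TCP orientation; "force": force on the tool from outside, world axes, zero at the start; "wrist_torque": the same for the moment, N m; "opening": finger opening in m; "gripper_force": force on a finger pad.
Only numpy, scipy, OpenCV 4.12 (cv2) and the standard library are available. Lean on these libraries where they do the work, as an engineer would, in place of code of your own. Each camera call takes 0.05 s, during which the arm holds its last target. There are 200 camera calls.

## Working session

There is one attempt and no reset: what is moved stays moved. The work goes in short steps, Python scripts to look and compute and a tool call to move; the robot and the scene stay as the last step left them, time stands still between calls to the robot, and variables do not carry over. Pictures are saved under pics/ and viewed, at most 10 in all, crops included, and the job is handed in when it is done.

Besides the shell and the picture viewer there is one more tool, called after "Call:" as name(argument=value, ...) on one line, values as JSON. apply_moves: Moves the arm, as the interface text tells. Its arguments: {"type":"object","properties":{"steps":{"type":"array"},"grip_force":{"type":"number"}},"required":["steps"]}

```bash
mkdir -p pics
cat > h.py <<'E'
import numpy as np, cv2
from plant import robot, eyes
def ray(cam,xy):
    c=eyes.calibration(cam);K,R,t=map(np.array,(c["K"],c["R"],c["t"]))
    if cam=="wrist":
        u=(xy[0]-K[0,2])/K[0,0];v=(xy[1]-K[1,2])/K[1,1];r=np.hypot(u,v)+1e-9
        d=np.array([np.sin(r)*u/r,np.sin(r)*v/r,np.cos(r)])
    else: d=np.linalg.inv(K)@np.array([xy[0],xy[1],1.])
    return -R.T@t,R.T@d
def at(cam,xy,z):
    o,d=ray(cam,xy);return o+d*(z-o[2])/d[2]
def pix(cam,X):
    c=eyes.calibration(cam);p=np.array(c["K"])@(np.array(c["R"])@X+c["t"]);return p[:2]/p[2]
E
python3 - <<'E'
from h import *
for c in("top","scene"):
    im=eyes.read_camera(c);cv2.imwrite(f"pics/{c}0.png",im[:,:,::-1])
    for n,z in(("hub",.05),("post",.05),("stop",.05),("dish",.05),("turntable",0),("clay_pot",0),("potted_plant",0),("watering_can",0),("pebble_jar",0),("scoop",0),("brush",0),("spray",0)):
        r=eyes.place_of(c,n)[:1]
        for q in r: print(c,n,round(q["conf"],2),np.round(q["xy"]),at(c,q["xy"],z).round(3))
s=robot.read_state();print(s["t"],s["tool_pos"],s["orientation"],robot.grip_point_offset)
E
```

```text
top hub 0.65 [320. 193.] [0.548 0.023 0.05 ]
top post 0.77 [310. 228.] [0.437 0.049 0.05 ]
top stop 0.8 [302. 165.] [0.635 0.08  0.05 ]
top dish 0.9 [323. 195.] [0.542 0.013 0.05 ]
top turntable 0.6 [318. 196.] [0.54 0.03 0.  ]
top clay_pot 0.61 [427. 252.] [ 0.369 -0.324  0.   ]
top potted_plant 0.76 [250. 138.] [0.723 0.252 0.   ]
top watering_can 0.74 [461. 177.] [ 0.611 -0.431  0.   ]
top pebble_jar 0.83 [197. 167.] [0.627 0.423 0.   ]
top scoop 0.92 [427. 250.] [ 0.376 -0.324  0.   ]
top brush 0.67 [197. 215.] [0.471 0.417 0.   ]
top spray 0.81 [406. 146.] [ 0.708 -0.254  0.   ]
scene hub 0.76 [324. 204.] [0.552 0.03  0.05 ]
scene post 0.81 [348. 187.] [0.45  0.046 0.05 ]
scene stop 0.67 [317. 228.] [0.635 0.069 0.05 ]
scene dish 0.91 [325. 206.] [0.556 0.036 0.05 ]
scene turntable 0.94 [323. 215.] [0.554 0.026 0.   ]
scene clay_pot 0.83 [423. 222.] [0.385 0.284 0.   ]
scene potted_plant 0.85 [351. 293.] [0.724 0.256 0.   ]
scene watering_can 0.59 [211. 162.] [ 0.609 -0.418  0.   ]
scene pebble_jar 0.58 [424. 308.] [0.64  0.437 0.   ]
scene scoop 0.55 [277. 137.] [ 0.371 -0.325  0.   ]
scene brush 0.92 [448. 262.] [0.471 0.417 0.   ]
scene spray 0.81 [225. 202.] [ 0.705 -0.251  0.   ]
1.3 [0.22743002 0.55524494 0.21866418] [6.06816416e-01 3.08240387e+00 5.24851614e-05] 0.0188
```

Run:
```python
import cv2
a=cv2.imread("pics/top0.png")[100:290,170:490];cv2.imwrite("pics/a.png",cv2.resize(a,(800,475),interpolation=cv2.INTER_CUBIC))
```

```text
(no output)
```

View pics/a.png

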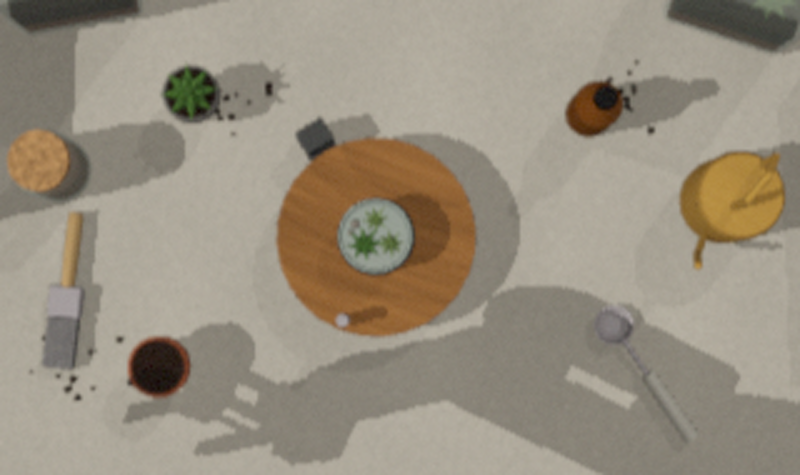

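View pics/scene0.png

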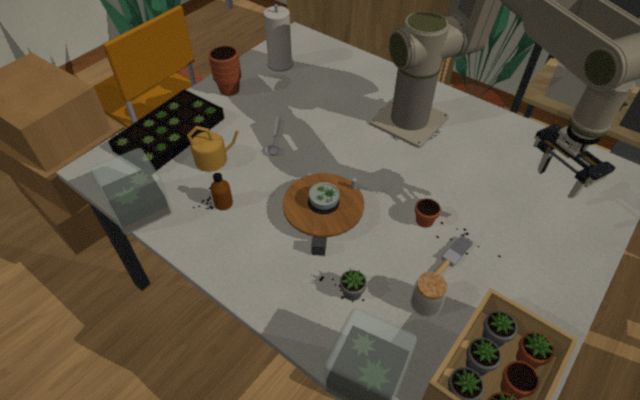

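The top view shows the disc centred near full-image pixel (320,195). The tongue is at about (297,156), the post is on the robot's side at about (307,228), and the clay pot is clear on the left.

```bash
cat >> h.py <<'E'
def axis_():
    im=cv2.imread("pics/top0.png");hsv=cv2.cvtColor(im,cv2.COLOR_BGR2HSV)
    m=cv2.inRange(hsv,(5,90,60),(22,255,255));m[:,:275]=0;m[:,365:]=0;m[:150]=0;m[240:]=0
    c=max(cv2.findContours(m,cv2.RETR_EXTERNAL,cv2.CHAIN_APPROX_NONE)[0],key=cv2.contourArea)
    P=np.array([at("top",p[0]+0.0,.05)[:2] for p in cv2.convexHull(c)])
    A=np.c_[2*P,np.ones(len(P))];s=np.linalg.lstsq(A,(P**2).sum(1),rcond=None)[0]
    return s[:2],np.sqrt(s[2]+s[:2]@s[:2])
E
python3 - <<'E'
from h import *
c,r=axis_();print(c,r)
im=cv2.imread("pics/top0.png")
m=(im.max(2)<75).astype(np.uint8);m[:,:285]=0;m[:,312:]=0;m[:140]=0;m[165:]=0
n,l,s,ce=cv2.connectedComponentsWithStats(m);i=1+s[1:,4].argmax();print(s[i],ce[i])
t=at("top",ce[i],.045)[:2]-c;print("tongue",t,np.hypot(*t),np.degrees(np.arctan2(t[1],t[0])))
for cam in("top","scene"):
  for nme in("post","stop"):
    for q in eyes.place_of(cam,nme)[:1]:
        d=at(cam,q["xy"],.05)[:2]-c;print(cam,nme,np.hypot(*d),np.degrees(np.arctan2(d[1],d[0])))
# post top from bright blob
d=at("top",(306.8,228.4),.089)[:2]-c;print("posttop",np.hypot(*d),np.degrees(np.arctan2(d[1],d[0])))
print(robot.read_state()["t"])
E
```

```text
[0.54392292 0.02194564] 0.12372192870317524
[290 149  14  14 114] [296.27192982 155.5       ]
tongue [0.12024838 0.07709884] 0.14284223309319796 32.66650023086383
top post 0.1102758322815247 165.62503972499374
top stop 0.10824031778908508 32.55157045097211
scene post 0.0974308914630233 165.6036933336107
scene stop 0.10215880730418717 27.479365994266352
posttop 0.11371639261443063 160.61113731101068
1.5
```

Call:
apply_moves(steps=[-0.9,-0.83,0,0,0,0,0,-0.9,-0.83,0,0,0,0,0,-0.9,-0.83,0,0,0,0,0,-0.9,-0.83,0,0,0,0,0,-0.9,-0.83,0,0,0,0,0,-0.9,-0.83,0,0,0,0,0,-0.9,-0.83,0,0,0,0,0,-0.9,-0.83,0,0,0,0,0,-0.9,-0.83,0,0,0,0,0,-0.9,-0.83,0,0,0,0,0,-0.9,-0.83,0,0,0,0,0,-0.9,-0.83,0,0,0,0,0])

```text
t: 2.5
tool_pos: [0.4144, 0.1542, 0.219]
orientation: [0.606, 3.082, 0.001]
force: [0.6, -0.2, 0.1]
opening: 0.0177
gripper_force: 0.0
```

Call:
apply_moves(steps=[0,0,0,0,0,-1,0,0,0,0,0,0,-1,0,0,0,0,0,0,-1,0,0,0,0,0,0,-0.7,0,0,0,0,0,0,0,0])

```text
t: 2.92
tool_pos: [0.4141, 0.1557, 0.2188]
orientation: [-0.002, 3.141, 0.0]
force: [0.3, -0.2, 0.2]
opening: 0.0004
gripper_force: 0.0
```

Run:
```python
from h import *
c=np.array([.544,.022])
im=eyes.read_camera("wrist");cv2.imwrite("pics/w1.png",im[:,:,::-1])
for n in("hub","post","stop"):
    for q in eyes.place_of("wrist",n)[:1]:
        p=at("wrist",q["xy"],.05);d=p[:2]-c;print(n,round(q["conf"],2),np.round(q["xy"]),p.round(4),np.hypot(*d),np.degrees(np.arctan2(d[1],d[0])))
```

```text
post 0.86 [241. 211.] [0.4429 0.0596 0.05  ] 0.10786768536304887 159.60949881507088
```

View pics/w1.png

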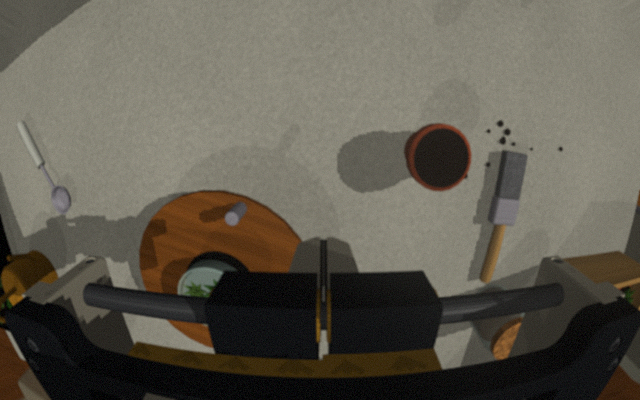

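The wrist view shows the post foot at about (241,211), with the clay pot at (440,157) well clear. Next I descend beside the post.

Call:
apply_moves(steps=[-0.3,-0.9,0.8,0,0,0,0,-0.37,-0.95,0.9,0,0,0,0,0,0,1,0,0,0,0,0,0,1,0,0,0,0,0,0,0.9,0,0,0,0,0,0,0.6,0,0,0,0,0,0,0,0,0,0,0,0,0,0,0,0,0,0])

```text
t: 3.78
tool_pos: [0.4331, 0.1003, 0.062]
orientation: [-0.003, -3.139, 0.0]
force: [-0.5, 0.1, 0.2]
opening: 0.0002
gripper_force: 0.0
```

Run:
```python
from h import *
c=np.array([.544,.022])
for cam in("wrist","scene"):
  im=eyes.read_camera(cam)
  for n in("post","stop","hub"):
    for q in eyes.place_of(cam,n)[:1]:
        p=at(cam,q["xy"],.05);d=p[:2]-c;print(cam,n,round(q["conf"],2),np.round(q["xy"]),p.round(4),np.hypot(*d),np.degrees(np.arctan2(d[1],d[0])))
print(robot.read_state()["t"],robot.read_state()["tool_pos"])
```

```text
wrist post 0.67 [261. 255.] [0.4439 0.0595 0.05  ] 0.10686379302393376 159.47658764071733
scene post 0.89 [352. 186.] [0.4385 0.052  0.05  ] 0.10973313869683096 164.1085910192676
scene stop 0.9 [317. 228.] [0.6349 0.0675 0.05  ] 0.10163183069520934 26.587528189019906
scene hub 0.85 [322. 202.] [0.5479 0.0183 0.05  ] 0.005391050454312029 -43.35615874190837
4.1833 [0.43474024 0.10052974 0.06361209]
```

Call:
apply_moves(steps=[0,-0.3,0,0,0,0,0,0,-0.45,0,0,0,0,0,0,-0.6,0,0,0,0,0,0,-0.7,0,0,0,0,0,0,-0.7,0,0,0,0,0,0,0.0,-0.5,0,0,0,0,0,0.2,-1,0,0,0,0,0,0,-1,0,0,0,0,0,0,-0.5,0,0,0,0])

```text
t: 4.93
tool_pos: [0.4352, 0.0231, 0.1563]
orientation: [0.003, 3.138, -0.001]
force: [1.3, 0.2, -0.6]
opening: 0.0002
gripper_force: 0.0
```

```bash
cat >> h.py <<'E'
C=np.array([.544,.022])
def track(n,cams=("top","scene")):
    for k in range(n):
      for cam in cams:
        t=robot.read_state()["t"];eyes.read_camera(cam)
        for q in eyes.place_of(cam,"post")[:1]:
            d=at(cam,q["xy"],.05)[:2]-C;print(cam,round(t,3),round(q["conf"],2),"r",np.hypot(*d).round(3),"th",np.degrees(np.arctan2(d[1],d[0])).round(1))
E
python3 -c "
from h import *
track(4)
s=robot.read_state();print(s['t'],s['tool_pos'])"
```

```text
top 4.933 0.86 r 0.109 th -118.7
scene 5.033 0.74 r 0.112 th -104.4
top 5.133 0.82 r 0.119 th -98.0
scene 5.233 0.77 r 0.117 th -84.0
top 5.333 0.7 r 0.305 th -59.3
scene 5.433 0.74 r 0.12 th -52.5
top 5.533 0.89 r 0.119 th -50.0
scene 5.633 0.65 r 0.117 th -32.5
5.7333 [0.43386692 0.02392237 0.15254745]
```

Call:
apply_moves(steps=[-0.55,0,0,0,0,0,0,-0.55,0,0,0,0,0,0,0,-0.05,0.8,0,0,0,0,0,0,0.8,0,0,0,0,0,0,0.8,0,0,0,0,0,0,0.55,0,0,0,0,0,0,0,0,0,0,0,0,0,0,0,0,0,0])

```text
t: 6.4
tool_pos: [0.466, 0.0224, 0.0635]
orientation: [-0.002, -3.139, -0.0]
force: [0.0, -0.3, 0.7]
opening: 0.0007
gripper_force: 0.0
```

Run:
```python
from h import *
im=eyes.read_camera("top");s=cv2.resize(im[140:260,260:400],None,fx=4,fy=4,interpolation=cv2.INTER_CUBIC)
im2=eyes.read_camera("scene");s2=cv2.resize(im2[150:270,260:400],None,fx=3,fy=3,interpolation=cv2.INTER_CUBIC)
cv2.imwrite("pics/b.png",s[:,:,::-1]);cv2.imwrite("pics/b2.png",s2[:,:,::-1])
track(4)
s=robot.read_state();print(s['t'],s['tool_pos'],s['force'])
```

```text
top 6.5 0.75 r 0.101 th 61.8
scene 6.6 0.65 r 0.106 th 79.0
top 6.7 0.93 r 0.104 th 92.3
scene 6.8 0.94 r 0.096 th 105.1
top 6.9 0.92 r 0.106 th 111.0
scene 7.0 0.85 r 0.108 th 126.6
top 7.1 0.91 r 0.103 th 141.6
scene 7.2 0.95 r 0.109 th 150.8
7.3 [0.46685363 0.02235864 0.06409822] [-1.16969683 -0.47001085 -0.23995551]
```

View pics/b.png

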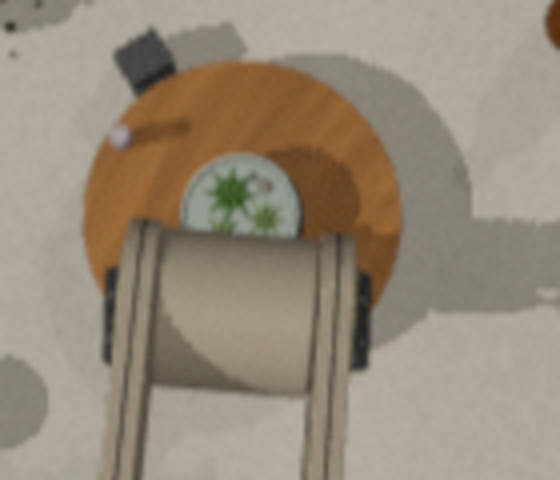

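View pics/b2.png

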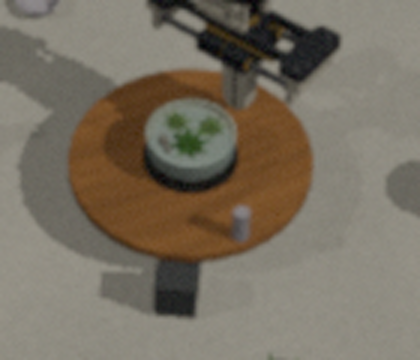

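Both views have the finger hovering over the clear ring. In the top crop the tongue is centred near (145,61), and in the scene crop near (178,275). The disc is turning freely.

Run:
```python
from h import *
def a(p):
    d=p[:2]-C;return p.round(4),np.hypot(*d).round(4),np.degrees(np.arctan2(d[1],d[0])).round(1)
print("top tongue",a(at("top",(296.2,155.2),.05)))
f=lambda x,y:np.array([260+x/3,150+y/3])
for q in((178,275),(164,261),(200,263),(157,286),(197,292)): print("scene",a(at("scene",f(*q),.05)))
# scene ellipse of disc top
im=cv2.imread("pics/scene0.png");h=cv2.cvtColor(im,cv2.COLOR_BGR2HSV)
m=cv2.inRange(h,(5,90,60),(22,255,255));m[:,:275]=0;m[:,372:]=0;m[:165]=0;m[245:]=0
c=max(cv2.findContours(m,cv2.RETR_EXTERNAL,cv2.CHAIN_APPROX_NONE)[0],key=cv2.contourArea)
P=np.array([at("scene",p[0],.05)[:2] for p in cv2.convexHull(c)])
from scipy.optimize import least_squares
print(least_squares(lambda s:np.hypot(*(P-s[:2]).T)-.125,[.54,.02],loss="soft_l1",f_scale=.002).x)
```

```text
top tongue (array([0.6644, 0.099 , 0.05  ]), np.float64(0.1429), np.float64(32.6))
scene (array([0.6695, 0.1042, 0.05  ]), np.float64(0.15), np.float64(33.2))
scene (array([0.6649, 0.0835, 0.05  ]), np.float64(0.1357), np.float64(27.0))
scene (array([0.6455, 0.112 , 0.05  ]), np.float64(0.1356), np.float64(41.6))
scene (array([0.6918, 0.0965, 0.05  ]), np.float64(0.1655), np.float64(26.8))
scene (array([0.6738, 0.1303, 0.05  ]), np.float64(0.1691), np.float64(39.8))
[0.54872988 0.02298977]
```

Call:
apply_moves(steps=[0,0,0,0,0,0,0,0,0,0,0,0,0,0,0,0,0,0,0,0,0,0,0,0,0,0,0,0,0,0,0,0,0,0,0,0,0,0,0,0,0,0,0,0,0,0,0,0,0,0,0,0,0,0,0,0,0,0,0,0,0,0,0,0,0,0,0,0,0,0,0,0,0,0,0,0,0,0,0,0,0,0,0,0])

```text
t: 8.3
tool_pos: [0.4669, 0.0223, 0.0642]
orientation: [0.002, 3.142, -0.0]
force: [-1.0, -0.3, -0.1]
opening: 0.0003
gripper_force: 0.0
```

Call:
apply_moves(steps=[0,0,0,0,0,0,0,0,0,0,0,0,0,0,0,0,0,0,0,0,0,0,0,0,0,0,0,0,0,0,0,0,0,0,0,0,0,0,0,0,0,0,0,0,0,0,0,0,0,0,0,0,0,0,0,0,0,0,0,0,0,0,0,0,0,0,0,0,0,0,0,0,0,0,0,0,0,0,0,0,0,0,0,0])

```text
t: 9.3
tool_pos: [0.4669, 0.0223, 0.0642]
orientation: [0.002, 3.142, 0.0]
force: [-0.5, 0.6, -0.7]
opening: 0.0
gripper_force: 0.0
```

Call:
apply_moves(steps=[0,0,0,0,0,0,0,0,0,0,0,0,0,0,0,0,0,0,0,0,0,0,0,0,0,0,0,0,0,0,0,0,0,0,0,0,0,0,0,0,0,0,0,0,0,0,0,0,0,0,0,0,0,0,0,0,0,0,0,0,0,0,0,0,0,0,0,0,0,0,0,0,0,0,0,0,0,0,0,0,0,0,0,0])

```text
t: 10.3
tool_pos: [0.4669, 0.0223, 0.0641]
orientation: [-0.002, -3.142, 0.0]
force: [0.0, 0.4, 0.8]
opening: 0.0006
gripper_force: 0.0
```

```bash
python3 -c "
from h import *
track(6)
s=robot.read_state();print(s['t'],s['tool_pos'])"
```

```text
top 10.3 0.77 r 0.104 th 52.8
scene 10.4 0.76 r 0.106 th 57.1
top 10.5 0.79 r 0.101 th 66.9
scene 10.6 0.81 r 0.099 th 74.3
top 10.7 0.59 r 0.098 th 80.4
scene 10.8 0.7 r 0.099 th 93.0
top 10.9 0.78 r 0.103 th 96.1
scene 11.0 0.83 r 0.098 th 101.2
top 11.1 0.91 r 0.109 th 112.4
scene 11.2 0.85 r 0.109 th 120.1
top 11.3 0.57 r 0.104 th 120.9
scene 11.4 0.94 r 0.108 th 129.1
11.5 [0.46689846 0.02235125 0.06413321]
```

Call:
apply_moves(steps=[0,0,0.15,0,0,0,0,0,0,0.13,0,0,0,0,0,0,0,0,0,0,0,0,0,0,0,0,0,0,0,0,0,0,0,0,0,0,0,0,0,0,0,0,0,0,0,0,0,0,0,0,0,0,0,0,0,0,0,0,0,0,0,0,0,0,0,0,0,0,0,0,0,0,0,0,0,0,0,0,0,0,0,0,0,0])

```text
t: 12.5
tool_pos: [0.4669, 0.0223, 0.0558]
orientation: [-0.002, -3.142, 0.0]
force: [0.3, -0.1, -0.5]
opening: 0.0008
gripper_force: 0.0
```

Call:
apply_moves(steps=[0,0,0,0,0,0,0,0,0,0,0,0,0,0,0,0,0,0,0,0,0,0,0,0,0,0,0,0,0,0,0,0,0,0,0,0,0,0,0,0,0,0,0,0,0,0,0,0,0,0,0,0,0,0,0,0,0,0,0,0,0,0,0,0,0,0,0,0,0,0,0,0,0,0,0,0,0,0,0,0,0,0,0,0])

```text
t: 13.5
tool_pos: [0.4669, 0.0223, 0.0557]
orientation: [0.002, 3.142, -0.0]
force: [0.7, -0.5, 0.3]
opening: 0.0005
gripper_force: 0.0
```

```bash
python3 -c "
from h import *
track(6)
s=robot.read_state();print(s['t'],s['tool_pos'],s['force'])"
```

```text
top 13.5 0.67 r 0.119 th -114.0
scene 13.6 0.92 r 0.126 th -106.9
top 13.7 0.7 r 0.122 th -102.7
scene 13.8 0.94 r 0.119 th -96.3
top 13.9 0.78 r 0.121 th -95.1
scene 14.0 0.94 r 0.125 th -91.2
top 14.1 0.94 r 0.124 th -84.7
scene 14.2 0.97 r 0.128 th -83.8
top 14.3 0.56 r 0.119 th -78.6
scene 14.4 0.93 r 0.121 th -73.0
top 14.5 0.7 r 0.119 th -69.9
scene 14.6 0.89 r 0.121 th -67.8
14.7 [0.46692022 0.02232766 0.05574965] [-1.0157422  -0.21671896  0.00494765]
```

Call:
apply_moves(steps=[0,0,0,0,0,0,0,0,0,0,0,0,0,0,0,0,0,0,0,0,0,0,0,0,0,0,0,0,0,0,0,0,0,0,0,0,0,0,0,0,0,0,0,0,0,0,0,0,0,0,0,0,0,0,0,0])

```text
t: 15.37
tool_pos: [0.4669, 0.0223, 0.0558]
orientation: [0.002, 3.142, -0.0]
force: [0.1, 0.0, 0.3]
opening: 0.0008
gripper_force: 0.0
```

```bash
python3 -c "
from h import *
track(4)
s=robot.read_state();print(s['t'],s['tool_pos'],s['force'])"
```

```text
top 15.367 0.58 r 0.113 th -36.6
scene 15.467 0.77 r 0.119 th -31.6
top 15.567 0.63 r 0.107 th -23.5
top 15.767 0.85 r 0.111 th -19.1
scene 15.867 0.69 r 0.109 th -12.9
top 15.967 0.9 r 0.119 th -12.7
scene 16.067 0.86 r 0.12 th -7.7
16.1667 [0.46691798 0.02233608 0.05576392] [ 0.0058159  -0.7129175  -0.56977231]
```

Call:
apply_moves(steps=[0,0,0,0,0,0,0,0,0,0,0,0,0,0,0,0,0,0,0,0,0])

```text
t: 16.42
tool_pos: [0.4669, 0.0223, 0.0557]
orientation: [-0.002, -3.142, -0.0]
force: [-0.6, -0.3, 0.6]
opening: 0.0006
gripper_force: 0.0
```

```bash
python3 -c "
from h import *
track(1)
im=eyes.read_camera('top');cv2.imwrite('pics/c.png',cv2.resize(im[130:230,260:400,::-1],None,fx=5,fy=5,interpolation=cv2.INTER_CUBIC))
s=robot.read_state();print(s['t'],s['tool_pos'],s['force'])"
```

```text
top 16.417 0.61 r 0.107 th 2.7
scene 16.517 0.81 r 0.112 th 7.0
16.6667 [0.46689198 0.02233049 0.05573688] [-0.82745863  0.74763483  0.74015187]
```

View pics/c.png

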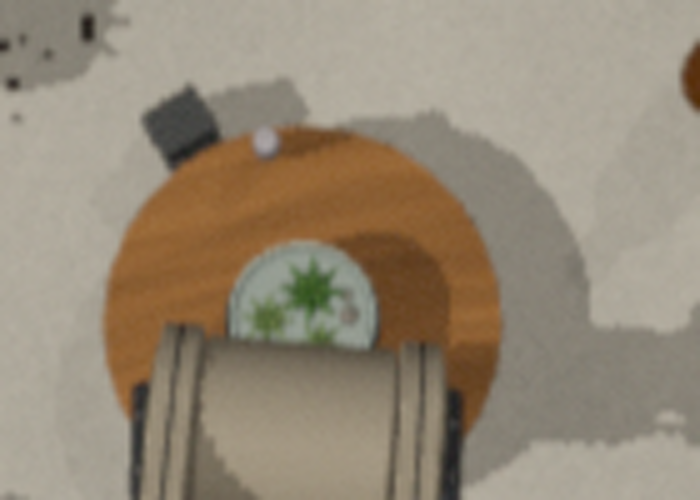

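The top crop shows the post top at (265,143) and the tongue at (181,124), which leaves about 20° to go.

Call:
apply_moves(steps=[0,0,0,0,0,0,0,0,0,0,0,0,0,0,0,0,0,0,0,0,0,0,0,0,0,0,0,0,0,0,0.1,0,0,0,0,0,0,0.21,0,0,0,0,0,0,0.03,0,0,0,0])

```text
t: 17.25
tool_pos: [0.468, 0.0222, 0.0499]
orientation: [0.002, 3.141, -0.001]
force: [-26.9, 0.5, 58.8]
opening: 0.0003
gripper_force: 29.6
```

Call:
apply_moves(steps=[0,0,-0.07,0,0,0,0,0,0,0,0,0,0,0,0,0,-0.3,0,0,0,0,0,0,-1,0,0,0,0,0,0,-1,0,0,0,0,0,0,-1,0,0,0,0,0,0,0,0,0,0,0])

```text
t: 17.83
tool_pos: [0.4706, 0.0222, 0.153]
orientation: [0.002, 3.132, -0.001]
force: [0.3, 0.3, 0.9]
opening: 0.0006
gripper_force: 0.0
```

```bash
python3 -c "
from h import *
track(2)
im=eyes.read_camera('top');a=cv2.resize(im[130:230,260:400,::-1],None,fx=5,fy=5,interpolation=cv2.INTER_CUBIC)[:,:400]
im=eyes.read_camera('scene');b=cv2.resize(im[160:260,270:350,::-1],None,fx=5,fy=5,interpolation=cv2.INTER_CUBIC)
cv2.imwrite('pics/d.png',np.hstack([a,b]))
s=robot.read_state();print(s['t'],s['tool_pos'],s['force'])"
```

```text
top 17.833 0.89 r 0.109 th 32.0
scene 17.933 0.97 r 0.102 th 28.3
top 18.033 0.76 r 0.107 th 28.6
scene 18.133 0.91 r 0.108 th 24.9
18.3333 [0.46631836 0.02237759 0.14567538] [0.32084995 0.0182746  0.00674873]
```

View pics/d.png

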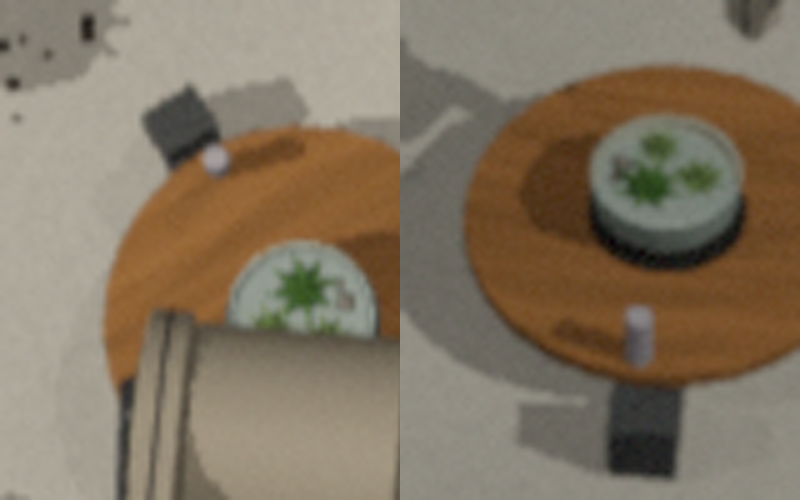

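```bash
python3 -c "
from h import *
for C in (np.array([.544,.022]),np.array([.547,.023])):
  for cam,p,z in (('scene',(317.8,232),.05),('scene',(319.3,241.7),.05),('scene',(317.6,223),.089),('top',(302.8,162),.089),('top',(296.2,155.0),.05)):
    d=at(cam,p,z)[:2]-C;print(cam,p,np.hypot(*d).round(3),np.degrees(np.arctan2(d[1],d[0])).round(1))
a=eyes.read_camera('top').astype(float)
r0=eyes.place_of('top','post')[:1]
for i in range(14): eyes.read_camera('wrist')
b=eyes.read_camera('top').astype(float)
print(r0[0]['xy'],eyes.place_of('top','post')[0]['xy'],eyes.place_of('top','stop')[:1])
print(cv2.phaseCorrelate(a[153:172,293:313].mean(2),b[153:172,293:313].mean(2)),robot.read_state()['t'])
"
```

```text
scene (317.8, 232) 0.116 29.6
scene (319.3, 241.7) 0.15 33.2
scene (317.6, 223) 0.114 29.1
top (302.8, 162) 0.109 29.9
top (296.2, 155.0) 0.143 32.5
scene (317.8, 232) 0.113 29.9
scene (319.3, 241.7) 0.147 33.5
scene (317.6, 223) 0.111 29.4
top (302.8, 162) 0.106 30.3
top (296.2, 155.0) 0.14 32.8
[303.7, 163.7] [305.2, 163.7] [{'xy': [300.4, 165.5], 'conf': 0.93}]
((0.030094393019373555, -0.026958502869137035), 0.9790804746207259) 19.2833
```

```bash
python3 -c "
from h import *
print(robot.close_job())"
```

```text
the job is handed in; nothing more can be done
None
```

I flicked the disc to about 2 rad/s and it carried the post past the tongue twice on its own. On the third pass I pressed the flat top and it stopped about 3° (6 mm) short of the tongue's centre, within its width; the press peaked near 59 N, well above the few newtons needed. I then lifted clear, saw no further movement, and handed the job in at about 19 s.

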